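# Vent the two-part glue dispenser and lift the filler cap off its wide tank

## Task

Open the wide tank of the two-part glue dispenser for me: first bleed the air pressure by twisting the vent knob between the tanks anticlockwise to its stop, and let it spring back. Then unscrew the wide tank's cap; the two necks are threaded in opposite hands so that nobody swaps the caps, and I do not know which one is left-handed, so feel which way it loosens. Lift the cap off and finish while still holding it, level and about 10 cm straight above its neck, so that I can check the seal under it while it drains back into the tank; leave the narrow tank's cap screwed on.

Things in the scene. Friction and masses are not known exactly. Their poses are not given: they have to be found in the camera images.
- dispenser: the dispenser: a grey base plate 100 x 292 mm, its top 14 mm above the worktop, with a square aluminium column 34 mm wide in the middle and a white plastic tank at either end; it is fixed. Origin: centre of its underside on the worktop; z up, y along the row of tanks, whose axes stand 95 mm either side of the origin along y; the mixing nozzle sticks out of the column's foot 120 mm towards -x
- vent_knob (a joint): angle of the vent knob, 0 at rest, 1.2 at its stop; grows as the knob turns anticlockwise seen from above. A spring returns it to 0 when let go (0.03 N m at rest, 0.10 N m at the stop)
- vent_grip (a point): middle of the black wing of the vent knob, on the knob's vertical axis on top of the column, 154 mm above the worktop. The wing is 36 mm long (along this point's x), 10 mm thick (along its y) and reaches 12 mm above and 13 mm below the point, down to a hub of 19 mm diameter that is 7 mm high
- tank_big: the wide white tank, 88 mm diameter, fixed to either end of the base plate. Origin: centre of its underside, 14 mm above the worktop. Its shoulder is 131 mm above the worktop; a neck of 37 mm outside diameter stands on it, its rim 173 mm above the worktop, and carries the cap
- tank_small: the narrow white tank, 62 mm diameter, at the other end; same height and same neck, but cut with the opposite thread hand. Either tank may be the left-handed one
- cap_big_center (a point): the wide tank's black ribbed screw cap, 54 mm outside diameter, 25 mm high, 0.12 kg, with a raised rib 38 mm long across its top along this point's x (along the dispenser's x while tight, as at the start). The point is the cap's centre, half-way up: 165.5 mm above the worktop when screwed on. z up; free all round
- cap_small_center (a point): the same point of the narrow tank's identical cap, which stays on
- big_neck (a point): centre of the mouth of the wide tank's neck, 173 mm above the worktop. Its quick thread takes two lugs inside the cap, tight at the start. Turned the wrong way they stop dead within 5 degrees; the right way the cap turns freely, is out of the thread after 60 degrees (1.05 rad) up to 130 (2.3 rad) and there lifts straight off. Still in the thread it lifts only 1 to 4 mm
There are look-alikes about, which are no part of the job. What is shaped like the part that bears cap_big_center but orange or purple is not meant.

How it is judged:
On the way, in this order (a step that is already met when the one before it is completed fails the run):
1. the vent knob is twisted to its stop, the wide tank's cap still tight (value of joint vent_knob above 1.08 rad and angle between the x axis of cap_big_center and the x axis of tank_big, either way round below 0.2 rad), for 0.1 s.
2. the vent knob is let go and has sprung back (value of joint vent_knob below 0.1 rad and angle between the x axis of cap_big_center and the x axis of tank_big, either way round below 0.2 rad), for 0.1 s.
At the end, for the whole second after the job is handed in: the wide tank's cap is held still in the fingers, at least 60 mm higher than when screwed on, within 35 mm sideways of the tank's axis, tilted less than 0.25 rad and touching nothing else; the vent knob is back at rest (below 0.1 rad); the narrow tank's cap is still on (moved less than 8 mm) (z of cap_big_center in the frame of tank_big above 0.2115 m and horizontal distance between cap_big_center and tank_big below 0.035 m and angle between cap_big_center's own z axis and vertical below 0.25 rad and contact force between the fingers and cap_big above 1 N and contact force between cap_big and dispenser below 0.1 N and contact force between cap_big and tank_big below 0.1 N and linear speed of cap_big below 0.03 m/s and value of joint vent_knob below 0.1 rad and distance of cap_small_center from where it was at the start of the episode below 0.008 m); the arm keeps its last pose, push and grip.
It fails at once if the narrow tank's cap is turned by more than 0.35 rad or lifted off (distance of cap_small_center from where it was at the start of the episode above 0.012 m or angle between the x axis of cap_small_center and the x axis of tank_small, either way round above 0.35 rad).
It also fails if it takes over 54 s, if anything falls off the work surface, if the arm or the gripper's body presses on something with over 40 N, if the wrist force passes 120 N, or if a joint passes its speed limit or range.

## Robot

A 6-joint arm with a two-finger parallel gripper is mounted at the origin on the work surface; the furniture and walls round the work are solid. World frame = base frame: x ahead of the robot, y to its left, z up, the work surface at z = 0. Lengths are in m, angles in rad, forces in N, time in s.
With the tool pointing down it reaches from about 0.35 to 0.85 m from the base axis. Payload 8.1 kg.
Tool frame: the origin (TCP) lies between the finger pads; the fingertips stand 14 mm ahead of it and the grasp point (between the pads) lies 5 mm behind it; z points along the fingers, y is the direction in which the jaws open and shut (so a half turn about z gives the same grasp; the last joint's range is limited). The gripper opens to 93 mm and grips with 3 to 60 N. Pads are 15 mm wide; open, the fingers measure 128 mm over their backs; the gripper's body (75 mm by 188 mm) begins 65 mm behind the grasp point.
Start: joints at [-1.26, 0.13, 1.488, -0, 1.523, -0.085], TCP at [0.231, -0.554, 0.233] pointing down, gripper open.
Joint ranges: [-2.96, 2.96], [-0.89, 2.26], [0.02, 2.5], [-1.34, 4.48], [0, 2.73], [-2.66, 2.66]. Speed limits (rad/s): [2.39, 2.39, 2.79, 3.14, 3.14, 3.14].

## Interface

Orientations are given as a rotation vector (axis times angle).
In Python, from plant import robot gives the robot as it stands.
- The arm moves only by the tool step_arm, never from a script. Its argument "targets" is a list of rows, each an object of numbers: "tx", "ty", "tz": the shift along the tool's x, y, z in mm; "ax", "ay", "az": the turn, a rotation vector about the tool's x, y, z in rad; "grip": the closure in counts, from 0 (fully open) to 255 (shut). In form: [{"tx": .., "ty": .., "tz": .., "ax": .., "ay": .., "az": .., "grip": ..}, ...]. A call has 1 to 20 rows; each row shifts and turns the commanded pose from where the row before left it, along the tool's axes as they then stand; what a row does not reach is not made up. A row lasts 1/10 s, in which the tool goes at most 50 mm and 8.59 degrees, less where a joint would pass 70% of its speed; a pose out of reach is approached as far as the arm can. A call with a gripper value outside its range is refused whole. The fingers move at their own pace and stop on an object; "squeeze" is the grip in N (left out, the last holds). Time passes only in rows, so rows that do not move let the fingers close. It gives the time, the measured TCP pose, the force and the opening at its end, in the units of the state.
- robot.read_state(): the state, without advancing time (a new reading comes with each control period).
- robot.read_camera(name): name is "side" or "top"; returns a dict with "frame" (480x640x3 uint8, blue, green, red), "fx", "fy", "cx", "cy" (pixels), "R" (3x3) and "t" (3): a world point X has camera coordinates R X + t. Camera axes: x right, y down, z forward; pixel columns grow to the right and rows downward; lengths in m; the calibration is good to about 2 mm. A picture is of the moment at which its call begins. There is no depth.
- robot.close_job(): hands the job in, once; it reports no verdict.
The state is a dict: "t": time; "q": joint angles; "dq": joint speeds; "joint_torque": joint torques, N m; "tool_pos": TCP position; "orientation": TCP orientation; "force": force on the tool from outside, world axes, zero at the start; "wrist_torque": the same for the moment, N m; "opening": finger opening in m.
Only numpy, scipy, OpenCV 4.12 (cv2) and the standard library are available. Lean on these libraries where they do the work, as an engineer would, in place of code of your own. Each camera call takes 0.05 s, during which the arm holds its last target.

## Working session

There is one attempt and no reset: what is moved stays moved. The work goes in short steps, Python scripts to look and compute and a tool call to move; the robot and the scene stay as the last step left them, time stands still between calls to the robot, and variables do not carry over. Pictures are saved under pics/ and viewed, and the job is handed in when it is done.

Besides the shell and the picture viewer there is one more tool, called after "Call:" as a command line: name --argument value ..., lists and objects as JSON in quotes. step_arm: Moves the arm, as the interface text tells. Its arguments: {"type":"object","properties":{"targets":{"type":"array"},"squeeze":{"type":"number"}},"required":["targets"]}

```bash
ls; mkdir -p pics
python3 - <<'E'
from plant import robot
import cv2
s=robot.read_state();print(s)
for n in("side","top"):
    c=robot.read_camera(n);cv2.imwrite(f"pics/{n}0.png",c["frame"]);print(n,c["fx"],c["cx"],c["cy"],c["R"],c["t"])
E
```

```text
pics
{'t': 0.0, 'q': array([-1.26043551e+00,  1.31162612e-01,  1.48925505e+00,  4.48488069e-06,
        1.52299454e+00, -8.53972538e-02]), 'dq': array([ 0.00101148,  0.00148394, -0.00045629, -0.00035435, -0.00051415,
       -0.00045371]), 'joint_torque': array([-5.95449146e-04, -5.59851766e+01, -4.91752374e+01,  7.67821306e-02,
        3.58623604e-02, -1.20498098e-04]), 'tool_pos': array([ 0.23116466, -0.55310265,  0.23159986]), 'orientation': array([-3.07851360e+00, -6.17250437e-01,  3.13638393e-04]), 'force': array([-0.8077947 ,  0.24890297, -0.48435656]), 'wrist_torque': array([-0.0352535 ,  0.03909317, -0.00067402]), 'opening': 0.09280520009142072}
side 472.5122186242642 318.85663414124406 239.02582787433022 [[-0.94893844 -0.31453282  0.02418567]
 [-0.14680484  0.37244358 -0.91637008]
 [ 0.27922067 -0.87312937 -0.39960096]] [0.3961586  0.20634561 0.73361739]
top 462.6478446931168 331.98950801859564 243.97225246462537 [[ 0.01893574 -0.99968031  0.01675439]
 [-0.99119034 -0.02096668 -0.13077505]
 [ 0.13108452 -0.01413047 -0.99127049]] [-0.07387409  0.46601849  0.92034828]
```

View pics/side0.png

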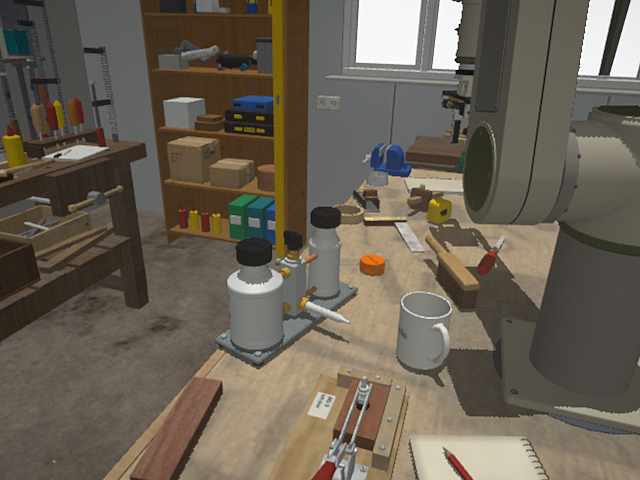

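View pics/top0.png

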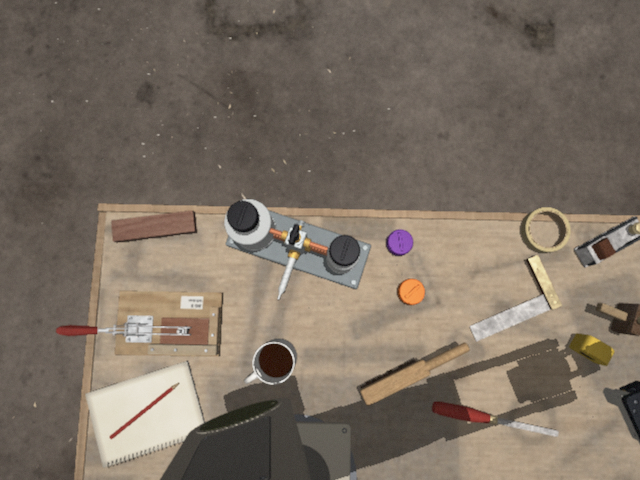

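The wide tank is at top-view px (243,215), the narrow one at (344,252), and the knob at (295,235). The nozzle points towards the robot. Next I'll measure them.

```bash
cat > h.py <<'E'
import numpy as np, cv2
def ray(c,u,v,z):
    R=np.array(c["R"]);t=np.array(c["t"]);o=-R.T@t
    d=R.T@np.array([(u-c["cx"])/c["fx"],(v-c["cy"])/c["fy"],1]); return o+d*(z-o[2])/d[2]
def proj(c,X):
    p=np.array(c["R"])@np.array(X)+np.array(c["t"]); return c["fx"]*p[0]/p[2]+c["cx"],c["fy"]*p[1]/p[2]+c["cy"]
E
python3 - <<'E'
from plant import robot
from h import *
c=robot.read_camera("top");f=c["frame"]
cv2.imwrite("pics/topz.png",cv2.resize(f[185:305,210:390],(800,533),interpolation=cv2.INTER_CUBIC))
m=(f.max(2)<60).astype(np.uint8)
n,l,st,ce=cv2.connectedComponentsWithStats(m)
for i in range(1,n):
    x,y,w,h,a=st[i]
    if a>40 and 200<x<400 and y<290: print(st[i],ce[i],ray(c,*ce[i],.172))
s=robot.read_camera("side");g=s["frame"]
cv2.imwrite("pics/sidez.png",cv2.resize(g[190:370,200:380],(600,600),interpolation=cv2.INTER_CUBIC))
m=(g.max(2)<60).astype(np.uint8)
n,l,st,ce=cv2.connectedComponentsWithStats(m)
for i in range(1,n):
    x,y,w,h,a=st[i]
    if a>40 and 200<x<380 and 190<y<370: print(st[i],ce[i],ray(s,*ce[i],.1655))
E
```

```text
[228 201  31  31 531] [240.81544256 215.53295669] [0.49582645 0.09873471 0.172     ]
[289 225  10  20 115] [293.85217391 234.93913043] [0.46333594 0.00459622 0.172     ]
[329 239  30  27  90] [339.94444444 258.08888889] [ 0.4242641  -0.07685126  0.172     ]
[353 191  13  18  76] [359.88157895 199.22368421] [ 0.40199108 -0.20526451  0.1655    ]
[262 202  12  36  84] [264.61904762 219.13095238] [ 0.53432271 -0.03166987  0.1655    ]
[311 207  30  22 569] [325.26010545 217.12126538] [ 0.4365497  -0.08191298  0.1655    ]
[364 220  42   6  71] [380.69014085 221.71830986] [ 0.33717239 -0.09717772  0.1655    ]
[284 231  18  19 286] [292.79020979 239.82517483] [0.45423337 0.03567878 0.1655    ]
[235 237  37  29 889] [253.70866142 251.34308211] [0.49372311 0.09814648 0.1655    ]
```

View pics/topz.png

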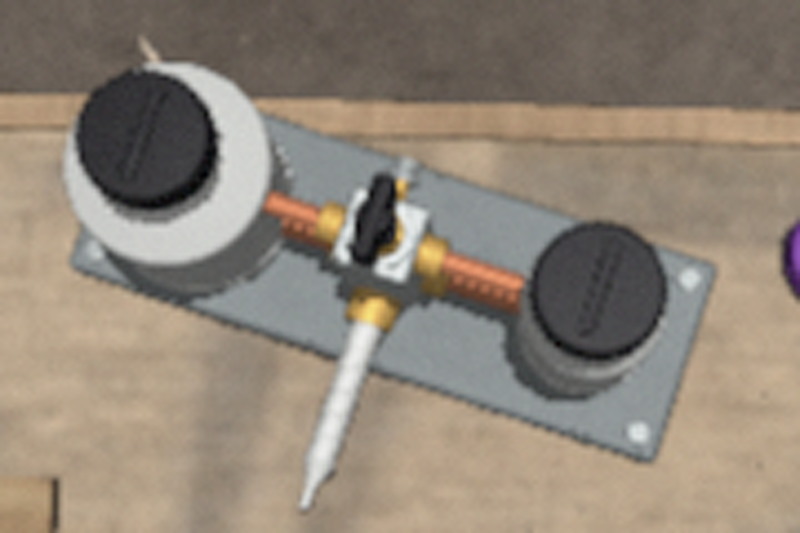

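View pics/sidez.png

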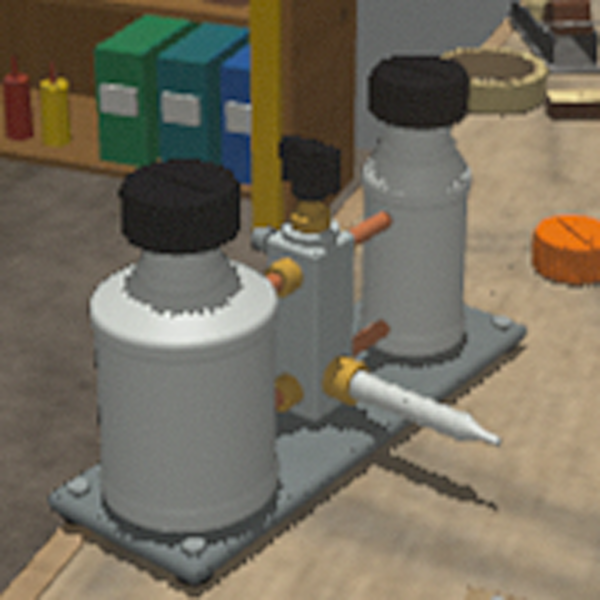

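Run:
```python
from plant import robot
from h import *
c=robot.read_camera("top");s=robot.read_camera("side")
B=ray(c,243.1,216,.178);S=ray(c,344.8,250.3,.178);K=ray(c,294.4,234.3,.163)
print(B,S,K)
B2=ray(s,254.1,251.8,.1655);S2=ray(s,325.7,217.6,.1655);K2=ray(s,293.3,240.5,.154);print(B2,S2,K2)
def two(a,b):
    A=[];y=[]
    for cam,(u,v) in((c,a),(s,b)):
        P=cam["R"];t=cam["t"]
        for i,(q,cc) in enumerate(((u,cam["cx"]),(v,cam["cy"]))):
            k=(q-cc)/cam["fx"];r=P[i]-k*P[2];A.append(r);y.append(k*t[2]-t[i])
    return np.linalg.lstsq(np.array(A),np.array(y),rcond=None)
print("d",np.linalg.norm((B-S)[:2]),np.linalg.norm((B2-S2)[:2]),(B+S)/2,(B2+S2)/2)
for X in((B-S),(B2-S2)):print(np.arctan2(-X[0],X[1]))
# rib/knob direction from top zoom
def dir(p,q,z):
    f=lambda a:ray(c,a[0]/4.444+210,a[1]/4.444+185,z)
    d=f(p)-f(q);return np.arctan2(d[1],d[0])
print("rib",dir((163,98),(126,178),.18),"ribS",dir((614,240),(585,335),.18),"knob",dir((384,178),(365,260),.166))
for n,p in(("B",B),("M",(B+S)/2)): print(n,proj(s,[p[0],p[1],.1655]),proj(c,[p[0],p[1],.166]))
```

```text
[0.49394142 0.09360481 0.178     ] [ 0.43739787 -0.08485558  0.178     ] [0.46585483 0.00428532 0.163     ]
[0.49246471 0.09941314 0.1655    ] [ 0.43506776 -0.07988974  0.1655    ] [0.46189326 0.01354783 0.154     ]
d 0.18720384855838318 0.18826559055860292 [0.46566964 0.00437462 0.178     ] [0.46376623 0.0097617  0.1655    ]
-0.30683464449465997
-0.30980427698494833
rib -0.38516199647379773 ribS -0.27872950442447814 knob -0.19572690382211888
B (np.float64(254.86859813897198), np.float64(250.14917167092685)) (np.float64(244.27714737717747), np.float64(217.29240832986463))
M (np.float64(293.19375607627063), np.float64(231.85386342017918)) (np.float64(294.237884930843), np.float64(234.14517040468667))
```

Run:
```python
from plant import robot
from h import *
fs=[robot.read_camera("top") for _ in range(4)];c=fs[0]
f=np.mean([x["frame"] for x in fs],0).astype(np.uint8)
print("cam",-c["R"].T@c["t"])
z=cv2.resize(f[214:254,272:318],None,fx=14,fy=14,interpolation=cv2.INTER_CUBIC)
cv2.imwrite("pics/knob.png",z)
m=(f[214:254,272:318].max(2)<75).astype(np.uint8)
n,l,st,ce=cv2.connectedComponentsWithStats(m)
for i in range(1,n):
    if st[i][4]>40:
        p=np.argwhere(l==i)[:,::-1]+[272,214]
        X=np.array([ray(c,*q,.163) for q in p])[:,:2]
        w,v=np.linalg.eigh(np.cov(X.T));print(st[i],X.mean(0),v[:,1],np.arctan(v[1,1]/v[0,1]),np.sqrt(w))
```

```text
cam [ 0.34266847 -0.05107465  0.97449539]
[ 17  10  10  21 144] [0.46525687 0.00510733] [-0.97298843  0.23085388] -0.23295517406388458 [0.00383401 0.00976674]
```

View pics/knob.png

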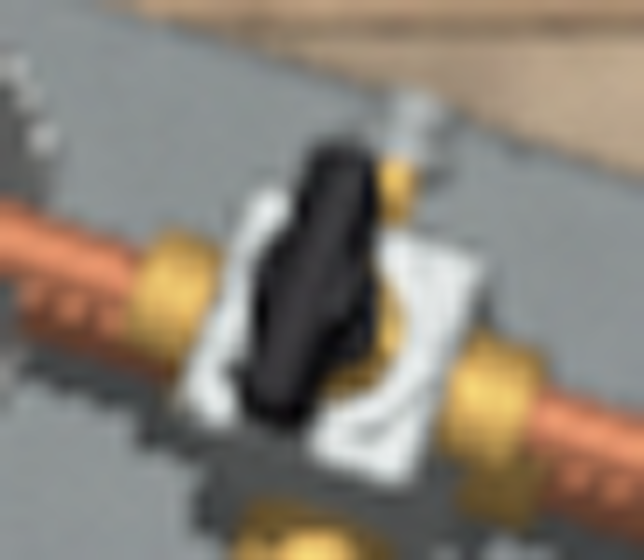

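Call:
step_arm --targets '[{"tx": 21.6, "ty": -21.3, "tz": -2, "grip": 110}, {"tx": 21.6, "ty": -21.3, "tz": -2, "grip": 110}, {"tx": 21.6, "ty": -21.3, "tz": -2, "grip": 110}, {"tx": 21.6, "ty": -21.3, "tz": -2, "grip": 110}, {"tx": 21.6, "ty": -21.3, "tz": -2, "grip": 110}, {"tx": 21.6, "ty": -21.3, "tz": -2, "grip": 110}, {"tx": 21.6, "ty": -21.3, "tz": -2, "grip": 110}, {"tx": 21.6, "ty": -21.3, "tz": -2, "grip": 110}, {"tx": 21.6, "ty": -21.3, "tz": -2, "grip": 110}, {"tx": 21.6, "ty": -21.3, "tz": -2, "grip": 110}, {"tx": 21.6, "ty": -21.3, "grip": 110}, {"tx": 21.6, "ty": -21.3, "grip": 110}, {"tx": 21.6, "ty": -21.3, "grip": 110}, {"tx": 21.6, "ty": -21.3, "grip": 110}, {"tx": 21.6, "ty": -21.3, "grip": 110}, {"tx": 21.6, "ty": -21.3, "grip": 110}, {"tx": 21.6, "ty": -21.3, "grip": 110}, {"tx": 21.6, "ty": -21.3, "grip": 110}, {"tx": 21.6, "ty": -21.3, "grip": 110}, {"tx": 21.6, "ty": -21.3, "grip": 110}]' --squeeze 15

```text
schema error: expected keys tx, ty, tz, ax, ay, az, grip
```

Call:
step_arm --targets '[{"az": 0.135, "grip": 110}, {"az": 0.135, "grip": 110}, {"az": 0.135, "grip": 110}, {"az": 0.135, "grip": 110}, {"az": 0.136, "grip": 110}, {"grip": 110}, {"grip": 110}]'

```text
schema error: expected keys tx, ty, tz, ax, ay, az, grip
```

Run:
```python
from plant import robot
from h import *
from scipy.spatial.transform import Rotation as Ro
for n in("side","top"):
    c=robot.read_camera(n);f=c["frame"];f=f[150:350,200:420] if n=="side" else f[160:310,190:390]
    cv2.imwrite(f"pics/{n}2.png",cv2.resize(f,None,fx=2.5,fy=2.5))
s=robot.read_state();M=Ro.from_rotvec(s["orientation"]).as_matrix();print(s["t"],s["tool_pos"],s["q"],s["force"],s["opening"],np.arctan2(M[1,0],M[0,0]),M[:,2])
```

```text
0.6 [ 0.23136828 -0.55360872  0.23264256] [-1.26037657e+00  1.30375676e-01  1.48821309e+00  1.57625742e-05
  1.52297102e+00 -8.53948608e-02] [ 1.07830075 -0.06848166  0.37564481] 0.09318003324201314 0.3958138615961801 [ 2.50329025e-05 -2.64910572e-05 -9.99999999e-01]
```

View pics/side2.png

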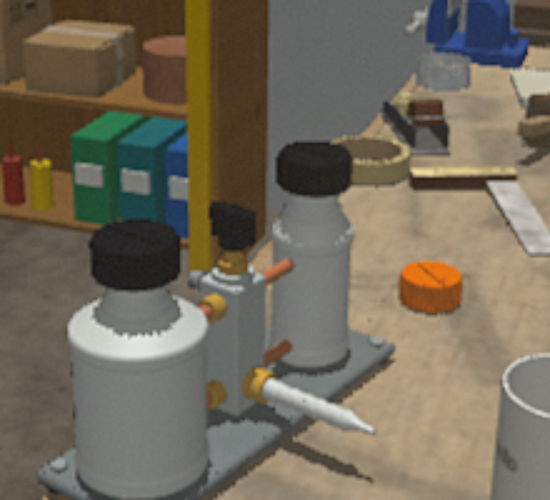

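View pics/top2.png

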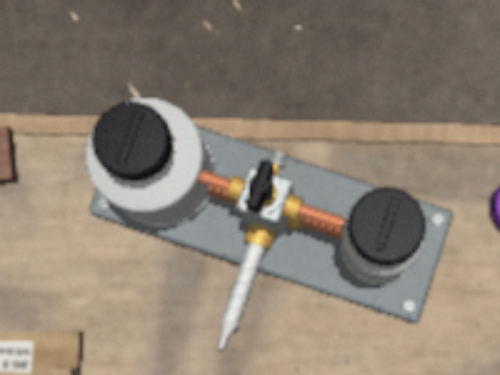

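The move was refused because every row needs all seven keys, so the scene hasn't changed. I'll resend it in full.

Call:
step_arm --targets '[{"tx": 18, "ty": -17.7, "tz": -4, "ax": 0, "ay": 0, "az": 0, "grip": 110}, {"tx": 28, "ty": -27.7, "tz": -4, "ax": 0, "ay": 0, "az": 0, "grip": 110}, {"tx": 28, "ty": -27.7, "tz": -4, "ax": 0, "ay": 0, "az": 0, "grip": 110}, {"tx": 28, "ty": -27.7, "tz": -4, "ax": 0, "ay": 0, "az": 0, "grip": 110}, {"tx": 28, "ty": -27.7, "tz": -4, "ax": 0, "ay": 0, "az": 0, "grip": 110}, {"tx": 28, "ty": -27.7, "tz": 0, "ax": 0, "ay": 0, "az": 0, "grip": 110}, {"tx": 28, "ty": -27.7, "tz": 0, "ax": 0, "ay": 0, "az": 0, "grip": 110}, {"tx": 28, "ty": -27.7, "tz": 0, "ax": 0, "ay": 0, "az": 0, "grip": 110}, {"tx": 28, "ty": -27.7, "tz": 0, "ax": 0, "ay": 0, "az": 0, "grip": 110}, {"tx": 28, "ty": -27.7, "tz": 0, "ax": 0, "ay": 0, "az": 0, "grip": 110}, {"tx": 28, "ty": -27.7, "tz": 0, "ax": 0, "ay": 0, "az": 0, "grip": 110}, {"tx": 28, "ty": -27.7, "tz": 0, "ax": 0, "ay": 0, "az": 0, "grip": 110}, {"tx": 28, "ty": -27.7, "tz": 0, "ax": 0, "ay": 0, "az": 0, "grip": 110}, {"tx": 28, "ty": -27.7, "tz": 0, "ax": 0, "ay": 0, "az": 0, "grip": 110}, {"tx": 28, "ty": -27.7, "tz": 0, "ax": 0, "ay": 0, "az": 0, "grip": 110}, {"tx": 21.6, "ty": -21, "tz": 0, "ax": 0, "ay": 0, "az": 0, "grip": 110}]' --squeeze 15

```text
t: 2.2
tool_pos: [0.4657, 0.0085, 0.2529]
orientation: [-3.08, -0.619, -0.001]
force: [0.0, -1.0, 0.5]
opening: 0.0527
```

Call:
step_arm --targets '[{"tx": 0, "ty": 0, "tz": 0, "ax": 0, "ay": 0, "az": 0.135, "grip": 110}, {"tx": 0, "ty": 0, "tz": 0, "ax": 0, "ay": 0, "az": 0.135, "grip": 110}, {"tx": 0, "ty": 0, "tz": 0, "ax": 0, "ay": 0, "az": 0.135, "grip": 110}, {"tx": 0, "ty": 0, "tz": 0, "ax": 0, "ay": 0, "az": 0.135, "grip": 110}, {"tx": 0, "ty": 0, "tz": 0, "ax": 0, "ay": 0, "az": 0.136, "grip": 110}, {"tx": 0, "ty": 0, "tz": 0, "ax": 0, "ay": 0, "az": 0, "grip": 110}, {"tx": 0, "ty": 0, "tz": 0, "ax": 0, "ay": 0, "az": 0, "grip": 110}]'

```text
t: 2.9
tool_pos: [0.4652, 0.0063, 0.2527]
orientation: [-3.112, 0.432, -0.0]
force: [-0.4, 0.1, 0.5]
opening: 0.0529
```

```bash
cat > look.py <<'E'
import sys
from plant import robot
from h import *
from scipy.spatial.transform import Rotation as Ro
k=sys.argv[1]
for n in sys.argv[2:]:
    c=robot.read_camera(n);f=c["frame"];f=f[150:350,200:420] if n=="side" else f[160:310,190:390]
    cv2.imwrite(f"pics/{n}{k}.png",cv2.resize(f,None,fx=2.5,fy=2.5))
s=robot.read_state();M=Ro.from_rotvec(s["orientation"]).as_matrix()
np.set_printoptions(precision=4,suppress=True)
print(s["t"],s["tool_pos"],"q",s["q"],"F",s["force"],"T",s["wrist_torque"],"op",s["opening"],"yaw",np.arctan2(M[1,0],M[0,0]),M[:,2])
E
python3 look.py 3 side top
```

```text
3.0 [0.4652 0.0063 0.2527] q [-0.0967 -0.25    1.8171  0.      1.5743  1.7511] F [ 1.1432 -0.0301  0.0973] T [0.0745 0.0488 0.0129] op 0.05298576707645628 yaw -0.27703048118107976 [ 0.0002  0.     -1.    ]
```

View pics/side3.png

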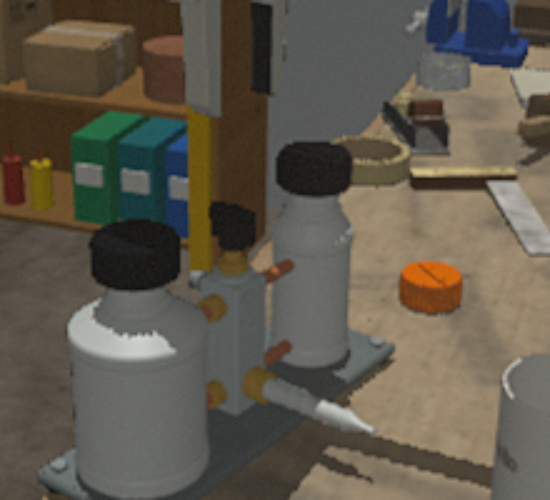

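View pics/top3.png

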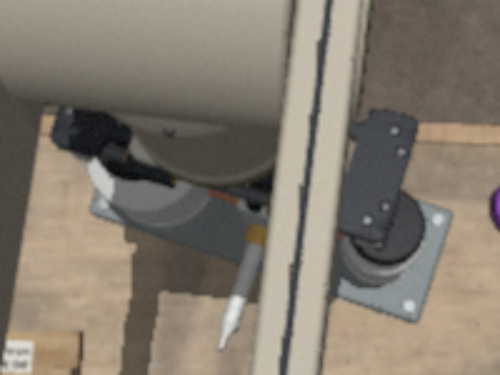

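The side view shows the fingers (columns 202 and 262) straddling the knob (232). Descending now, then gripping.

Call:
step_arm --targets '[{"tx": 0, "ty": 0, "tz": 12, "ax": 0, "ay": 0, "az": 0, "grip": 110}, {"tx": 0, "ty": 0, "tz": 16, "ax": 0, "ay": 0, "az": 0, "grip": 110}, {"tx": 0, "ty": 0, "tz": 16, "ax": 0, "ay": 0, "az": 0, "grip": 110}, {"tx": 0, "ty": 0, "tz": 16, "ax": 0, "ay": 0, "az": 0, "grip": 110}, {"tx": 0, "ty": 0, "tz": 12, "ax": 0, "ay": 0, "az": 0, "grip": 110}, {"tx": 0, "ty": 0, "tz": 10, "ax": 0, "ay": 0, "az": 0, "grip": 110}, {"tx": 0, "ty": 0, "tz": 8, "ax": 0, "ay": 0, "az": 0, "grip": 110}, {"tx": 0, "ty": 0, "tz": 5, "ax": 0, "ay": 0, "az": 0, "grip": 110}, {"tx": 0, "ty": 0, "tz": 0, "ax": 0, "ay": 0, "az": 0, "grip": 110}]'

```text
t: 3.9
tool_pos: [0.4648, 0.0063, 0.157]
orientation: [3.111, -0.439, -0.001]
force: [0.2, -0.7, -0.5]
opening: 0.0534
```

```bash
python3 look.py 4 side
```

```text
3.95 [0.4652 0.0063 0.1576] q [-0.0967 -0.194   1.9439 -0.      1.3918  1.7542] F [-0.0097 -0.2599  0.352 ] T [0.0428 0.0307 0.0017] op 0.05251169774868216 yaw -0.28007188632715707 [-0.0001  0.     -1.    ]
```

View pics/side4.png

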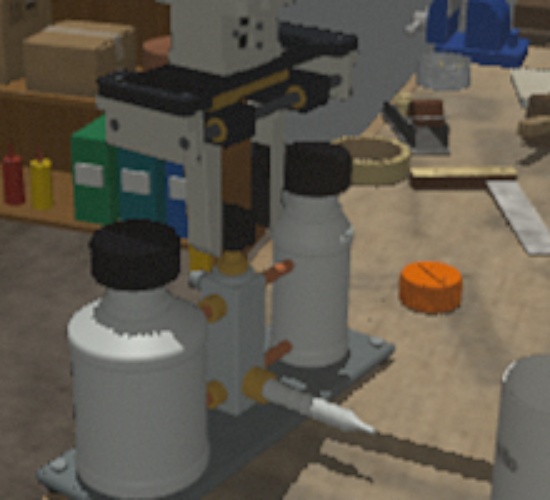

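Call:
step_arm --targets '[{"tx": 0, "ty": 0, "tz": 0, "ax": 0, "ay": 0, "az": 0, "grip": 255}, {"tx": 0, "ty": 0, "tz": 0, "ax": 0, "ay": 0, "az": 0, "grip": 255}, {"tx": 0, "ty": 0, "tz": 0, "ax": 0, "ay": 0, "az": 0, "grip": 255}, {"tx": 0, "ty": 0, "tz": 0, "ax": 0, "ay": 0, "az": 0, "grip": 255}, {"tx": 0, "ty": 0, "tz": 0, "ax": 0, "ay": 0, "az": 0, "grip": 255}, {"tx": 0, "ty": 0, "tz": 0, "ax": 0, "ay": 0, "az": 0, "grip": 255}, {"tx": 0, "ty": 0, "tz": 0, "ax": 0, "ay": 0, "az": 0, "grip": 255}, {"tx": 0, "ty": 0, "tz": 0, "ax": 0, "ay": 0, "az": 0, "grip": 255}]' --squeeze 15

```text
t: 4.75
tool_pos: [0.4653, 0.007, 0.1577]
orientation: [-3.11, 0.438, -0.0]
force: [1.4, 5.5, 0.4]
opening: 0.0104
```

```bash
python3 look.py 5
```

```text
4.75 [0.4653 0.007  0.1577] q [-0.0961 -0.1942  1.9439  0.0012  1.3917  1.7543] F [1.3891 5.5461 0.3744] T [ 1.0031 -0.1049  0.0112] op 0.010357398306208767 yaw -0.27985374064639734 [ 0.0003  0.0012 -1.    ]
```

Call:
step_arm --targets '[{"tx": 0, "ty": -1.5, "tz": 0, "ax": 0, "ay": 0, "az": 0, "grip": 255}, {"tx": 0, "ty": 0, "tz": 0, "ax": 0, "ay": 0, "az": -0.1, "grip": 255}, {"tx": 0, "ty": 0, "tz": 0, "ax": 0, "ay": 0, "az": -0.1, "grip": 255}, {"tx": 0, "ty": 0, "tz": 0, "ax": 0, "ay": 0, "az": -0.1, "grip": 255}, {"tx": 0, "ty": 0, "tz": 0, "ax": 0, "ay": 0, "az": -0.1, "grip": 255}, {"tx": 0, "ty": 0, "tz": 0, "ax": 0, "ay": 0, "az": 0, "grip": 255}]'

```text
t: 5.35
tool_pos: [0.4653, 0.0064, 0.1577]
orientation: [3.133, 0.193, -0.001]
force: [-2.1, -5.4, 2.5]
opening: 0.01
```

```bash
python3 look.py 5
```

```text
5.35 [0.4653 0.0064 0.1577] q [-0.0944 -0.193   1.9428 -0.0028  1.3922  1.354 ] F [-2.1202 -5.3656  2.4797] T [-0.8571  0.4632 -0.0697] op 0.009959681772475209 yaw 0.12282725889417052 [-0.0008 -0.0027 -1.    ]
```

Call:
step_arm --targets '[{"tx": 0, "ty": 0.8, "tz": 0, "ax": 0, "ay": 0, "az": -0.1, "grip": 255}, {"tx": 0, "ty": 0, "tz": 0, "ax": 0, "ay": 0, "az": -0.12, "grip": 255}, {"tx": 0, "ty": 0, "tz": 0, "ax": 0, "ay": 0, "az": -0.12, "grip": 255}, {"tx": 0, "ty": 0, "tz": 0, "ax": 0, "ay": 0, "az": -0.12, "grip": 255}, {"tx": 0, "ty": 0, "tz": 0, "ax": 0, "ay": 0, "az": -0.12, "grip": 255}, {"tx": 0, "ty": 0, "tz": 0, "ax": 0, "ay": 0, "az": -0.12, "grip": 255}, {"tx": 0, "ty": 0, "tz": 0, "ax": 0, "ay": 0, "az": 0, "grip": 255}]'

```text
t: 6.05
tool_pos: [0.4659, 0.0051, 0.1578]
orientation: [2.876, 1.256, -0.001]
force: [0.4, -7.7, -0.2]
opening: 0.0099
```

```bash
python3 look.py 5
```

```text
6.05 [0.4659 0.0051 0.1578] q [-0.0965 -0.1925  1.9424 -0.0035  1.3909  0.6517] F [ 0.3679 -7.6993 -0.1989] T [-1.3095 -0.2091 -0.1863] op 0.009894408063133605 yaw 0.8232676168324509 [ 0.0005 -0.0035 -1.    ]
```

Call:
step_arm --targets '[{"tx": 0, "ty": 0.8, "tz": 0, "ax": 0, "ay": 0, "az": -0.07, "grip": 255}, {"tx": 0, "ty": 0, "tz": 0, "ax": 0, "ay": 0, "az": -0.05, "grip": 255}, {"tx": 0, "ty": 0, "tz": 0, "ax": 0, "ay": 0, "az": 0, "grip": 255}, {"tx": 0, "ty": 0, "tz": 0, "ax": 0, "ay": 0, "az": 0, "grip": 255}]'

```text
t: 6.45
tool_pos: [0.4661, 0.0051, 0.1577]
orientation: [2.8, 1.419, -0.002]
force: [-0.5, -5.8, 0.6]
opening: 0.0104
```

```bash
python3 look.py 5
```

```text
6.45 [0.4661 0.0051 0.1577] q [-0.0973 -0.191   1.9411 -0.0026  1.3915  0.5359] F [-0.5444 -5.7787  0.5881] T [-1.0731  0.1732 -0.239 ] op 0.010401469801627575 yaw 0.938084287583498 [-0.0003 -0.0025 -1.    ]
```

Call:
step_arm --targets '[{"tx": 0, "ty": 0, "tz": 0, "ax": 0, "ay": 0, "az": -0.05, "grip": 255}, {"tx": 0, "ty": 0, "tz": 0, "ax": 0, "ay": 0, "az": 0, "grip": 255}, {"tx": 0, "ty": 0, "tz": 0, "ax": 0, "ay": 0, "az": 0, "grip": 255}]'

```text
t: 6.75
tool_pos: [0.4662, 0.0052, 0.1577]
orientation: [2.764, 1.489, -0.002]
force: [-1.6, -5.9, 0.8]
opening: 0.0105
```

```bash
python3 look.py 6 side
```

```text
6.8 [0.4663 0.0052 0.1577] q [-0.0971 -0.191   1.9411 -0.0023  1.3913  0.4861] F [-1.4431 -5.379   1.2969] T [-0.9435  0.021  -0.3394] op 0.01088405965795713 yaw 0.9879621112097192 [-0.     -0.0023 -1.    ]
```

View pics/side6.png

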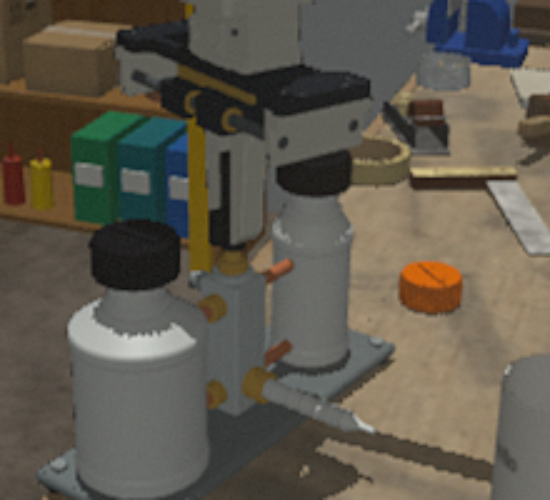

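The torque jumped to 0.34 N m, well above the 0.10 N m spring, after about 1.27 rad of turn. That means the knob is at its stop, so I'm releasing it.

Call:
step_arm --targets '[{"tx": 0, "ty": 0, "tz": 0, "ax": 0, "ay": 0, "az": 0, "grip": 90}, {"tx": 0, "ty": 0, "tz": 0, "ax": 0, "ay": 0, "az": 0, "grip": 90}, {"tx": 0, "ty": 0, "tz": 0, "ax": 0, "ay": 0, "az": 0, "grip": 90}, {"tx": 0, "ty": 0, "tz": 0, "ax": 0, "ay": 0, "az": 0, "grip": 90}, {"tx": 0, "ty": 0, "tz": 0, "ax": 0, "ay": 0, "az": 0, "grip": 90}, {"tx": 0, "ty": 0, "tz": 0, "ax": 0, "ay": 0, "az": 0, "grip": 90}, {"tx": 0, "ty": 0, "tz": 0, "ax": 0, "ay": 0, "az": 0, "grip": 90}, {"tx": 0, "ty": 0, "tz": -10, "ax": 0, "ay": 0, "az": 0, "grip": 90}, {"tx": 0, "ty": 0, "tz": -15, "ax": 0, "ay": 0, "az": 0, "grip": 90}, {"tx": 0, "ty": 0, "tz": -20, "ax": 0, "ay": 0, "az": 0, "grip": 90}, {"tx": 0, "ty": 0, "tz": -20, "ax": 0, "ay": 0, "az": 0, "grip": 90}, {"tx": 0, "ty": 0, "tz": -20, "ax": 0, "ay": 0, "az": 0, "grip": 90}, {"tx": 0, "ty": 0, "tz": -10, "ax": 0, "ay": 0, "az": 0, "grip": 0}, {"tx": 0, "ty": 0, "tz": 0, "ax": 0, "ay": 0, "az": 0, "grip": 0}]'

```text
t: 8.2
tool_pos: [0.4674, 0.0063, 0.2553]
orientation: [2.763, 1.491, 0.006]
force: [0.9, -0.6, -1.1]
opening: 0.0715
```

```bash
python3 look.py 7 side
```

```text
8.25 [0.4668 0.0064 0.2537] q [-0.0962 -0.2475  1.8133  0.      1.5738  0.4847] F [ 0.3922 -0.9798  0.3244] T [-0.0188 -0.0491  0.0011] op 0.07598311795363226 yaw 0.9898491918812159 [ 0.002  -0.0002 -1.    ]
```

View pics/side7.png

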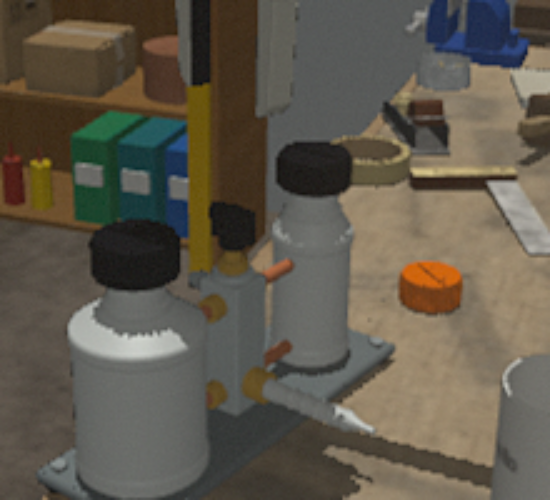

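The knob has sprung back to its starting pose in the picture (232,225). I'm moving over the wide cap with the last joint near mid-range.

Call:
step_arm --targets '[{"tx": 0, "ty": 0, "tz": 0, "ax": 0, "ay": 0, "az": -0.134, "grip": 0}, {"tx": 0, "ty": 0, "tz": 0, "ax": 0, "ay": 0, "az": -0.134, "grip": 0}, {"tx": 0, "ty": 0, "tz": 0, "ax": 0, "ay": 0, "az": -0.134, "grip": 0}, {"tx": 0, "ty": 0, "tz": 0, "ax": 0, "ay": 0, "az": -0.134, "grip": 0}, {"tx": 0, "ty": 0, "tz": 0, "ax": 0, "ay": 0, "az": -0.134, "grip": 0}, {"tx": 17.3, "ty": 6.9, "tz": 0, "ax": 0, "ay": 0, "az": 0, "grip": 0}, {"tx": 20, "ty": 8, "tz": 0, "ax": 0, "ay": 0, "az": 0, "grip": 0}, {"tx": 20, "ty": 8, "tz": 0, "ax": 0, "ay": 0, "az": 0, "grip": 0}, {"tx": 20, "ty": 8, "tz": 0, "ax": 0, "ay": 0, "az": 0, "grip": 0}, {"tx": 10, "ty": 4, "tz": 0, "ax": 0, "ay": 0, "az": 0, "grip": 0}, {"tx": 0, "ty": 0, "tz": 0, "ax": 0, "ay": 0, "az": 0, "grip": 0}, {"tx": 0, "ty": 0, "tz": 0, "ax": 0, "ay": 0, "az": 0, "grip": 0}]'

```text
t: 9.45
tool_pos: [0.4928, 0.096, 0.252]
orientation: [-2.119, -2.318, 0.002]
force: [0.4, -0.2, -1.1]
opening: 0.0926
```

```bash
python3 look.py 8 side
```

```text
9.5 [0.4929 0.0958 0.2522] q [ 0.0901 -0.1436  1.7255 -0.0004  1.5606  0.0013] F [-0.7428  0.2873  0.4972] T [ 0.0127 -0.0839  0.0263] op 0.09263641079473087 yaw 1.6596043101655908 [-0.0008 -0.0005 -1.    ]
```

View pics/side8.png

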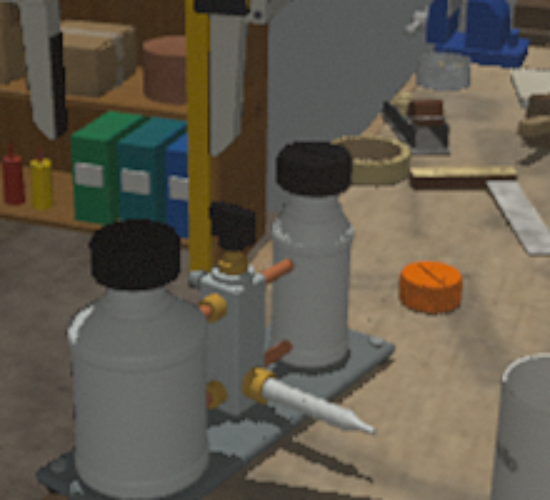

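Call:
step_arm --targets '[{"tx": 0, "ty": 1, "tz": 12, "ax": 0, "ay": 0, "az": 0, "grip": 0}, {"tx": 0, "ty": 0, "tz": 16, "ax": 0, "ay": 0, "az": 0, "grip": 0}, {"tx": 0, "ty": 0, "tz": 16, "ax": 0, "ay": 0, "az": 0, "grip": 0}, {"tx": 0, "ty": 0, "tz": 14, "ax": 0, "ay": 0, "az": 0, "grip": 0}, {"tx": 0, "ty": 0, "tz": 12, "ax": 0, "ay": 0, "az": 0, "grip": 0}, {"tx": 0, "ty": 0, "tz": 9, "ax": 0, "ay": 0, "az": 0, "grip": 0}, {"tx": 0, "ty": 0, "tz": 5, "ax": 0, "ay": 0, "az": 0, "grip": 0}, {"tx": 0, "ty": 0, "tz": 0, "ax": 0, "ay": 0, "az": 0, "grip": 0}]'

```text
t: 10.3
tool_pos: [0.4939, 0.0966, 0.1679]
orientation: [-2.12, -2.318, 0.001]
force: [-0.4, 0.6, -0.2]
opening: 0.0936
```

```bash
python3 look.py 9 side
```

```text
10.35 [0.4943 0.0966 0.1686] q [ 0.0912 -0.0928  1.832   0.      1.4024  0.0021] F [-0.1653 -0.2114  0.4458] T [ 0.0367 -0.1369 -0.0219] op 0.09292255385778511 yaw 1.659890210400433 [-0.0001 -0.     -1.    ]
```

View pics/side9.png

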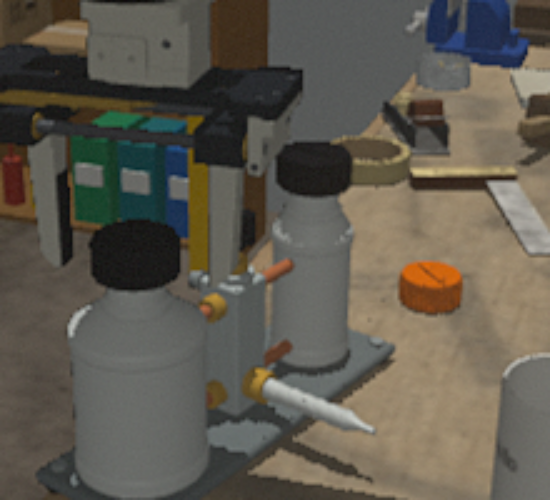

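Run:
```python
from plant import robot
from h import *
s=robot.read_camera("side")
for X in([.4943,.0966,.154],[.4943+.0465,.1007,.154],[.4943-.0465,.0925,.154],[.4943,.0966,.1655]):
    u,v=proj(s,X);print((u-200)*2.5,(v-150)*2.5)
```

```text
135.09008491048817 269.17596591274855
64.18797902246752 260.0644244632698
207.85373626855957 278.52673225545186
134.51304407584985 252.21097384805694
```

The fingertips sit where they should, at about (65,260) and (208,278) on either side of the cap. Closing.

Call:
step_arm --targets '[{"tx": 0, "ty": 0, "tz": 0, "ax": 0, "ay": 0, "az": 0, "grip": 255}, {"tx": 0, "ty": 0, "tz": 0, "ax": 0, "ay": 0, "az": 0, "grip": 255}, {"tx": 0, "ty": 0, "tz": 0, "ax": 0, "ay": 0, "az": 0, "grip": 255}, {"tx": 0, "ty": 0, "tz": 0, "ax": 0, "ay": 0, "az": 0, "grip": 255}, {"tx": 0, "ty": 0, "tz": 0, "ax": 0, "ay": 0, "az": 0, "grip": 255}, {"tx": 0, "ty": 0, "tz": 0, "ax": 0, "ay": 0, "az": 0, "grip": 255}, {"tx": 0, "ty": 0, "tz": 0, "ax": 0, "ay": 0, "az": 0, "grip": 255}]' --squeeze 25

```text
t: 11.1
tool_pos: [0.4949, 0.0966, 0.1689]
orientation: [2.12, 2.317, 0.002]
force: [4.0, 0.6, -0.9]
opening: 0.0535
```

```bash
python3 look.py 10 side
```

```text
11.15 [0.4949 0.0966 0.1689] q [ 0.0911 -0.093   1.8317  0.      1.4014  0.0021] F [ 3.7257  0.2905 -1.7966] T [ 0.0449 -0.9384  0.0074] op 0.05393359789259054 yaw 1.6597807138644884 [ 0.0016  0.0002 -1.    ]
```

View pics/side10.png

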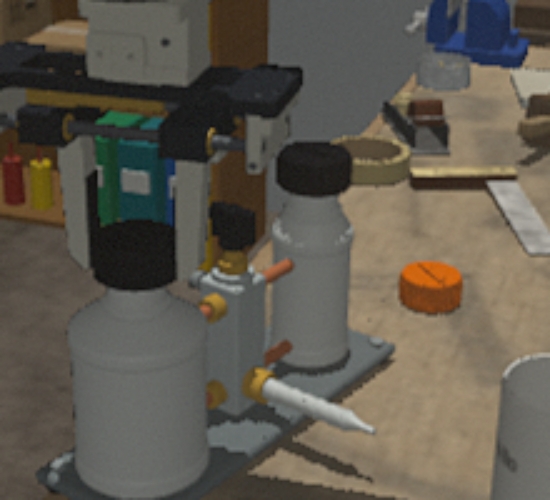

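The cap is gripped with the opening at 54 mm. I'll feel anticlockwise first, which would be a right-hand thread.

Call:
step_arm --targets '[{"tx": 0, "ty": 0.8, "tz": 0, "ax": 0, "ay": 0, "az": -0.04, "grip": 255}, {"tx": 0, "ty": 0, "tz": 0, "ax": 0, "ay": 0, "az": -0.04, "grip": 255}, {"tx": 0, "ty": 0, "tz": 0, "ax": 0, "ay": 0, "az": -0.04, "grip": 255}, {"tx": 0, "ty": 0, "tz": 0, "ax": 0, "ay": 0, "az": 0, "grip": 255}]'

```text
t: 11.55
tool_pos: [0.495, 0.0966, 0.1688]
orientation: [-1.978, -2.44, -0.0]
force: [0.4, 0.9, 1.9]
opening: 0.0539
```

```bash
python3 look.py 11
```

```text
11.55 [0.495  0.0966 0.1688] q [ 0.0909 -0.0909  1.83    0.0003  1.4026 -0.1179] F [0.422  0.9008 1.8694] T [ 0.0885 -0.1731 -0.7574] op 0.053892327374087674 yaw 1.77947996465907 [-0.0002  0.0003 -1.    ]
```

Call:
step_arm --targets '[{"tx": 0, "ty": 0, "tz": 0, "ax": 0, "ay": 0, "az": 0.06, "grip": 255}, {"tx": 0, "ty": 0, "tz": 0, "ax": 0, "ay": 0, "az": 0.06, "grip": 255}, {"tx": 0, "ty": 0, "tz": 0, "ax": 0, "ay": 0, "az": 0, "grip": 255}]'

```text
t: 11.85
tool_pos: [0.495, 0.0966, 0.1688]
orientation: [2.122, 2.316, -0.0]
force: [0.5, -0.3, 2.0]
opening: 0.053
```

```bash
python3 look.py 12
```

```text
11.85 [0.495  0.0966 0.1688] q [ 0.0911 -0.0909  1.83   -0.0002  1.4026  0.0039] F [ 0.5247 -0.3388  2.0189] T [-0.056  -0.1559 -0.0437] op 0.05304204616640822 yaw 1.6580596056479298 [-0.0001 -0.0002 -1.    ]
```

Call:
step_arm --targets '[{"tx": 0, "ty": 0, "tz": 0, "ax": 0, "ay": 0, "az": 0.06, "grip": 255}, {"tx": 0, "ty": 0, "tz": 0, "ax": 0, "ay": 0, "az": 0.06, "grip": 255}, {"tx": 0, "ty": 0, "tz": 0, "ax": 0, "ay": 0, "az": 0, "grip": 255}]'

```text
t: 12.15
tool_pos: [0.495, 0.0966, 0.1687]
orientation: [2.255, 2.187, -0.0]
force: [0.5, -0.3, 1.9]
opening: 0.0538
```

```bash
python3 look.py 13
```

```text
12.15 [0.495  0.0966 0.1687] q [ 0.0911 -0.0908  1.83   -0.0002  1.4025  0.1219] F [ 0.4554 -0.2871  1.8581] T [-0.0637 -0.1638 -0.0062] op 0.05381697138212114 yaw 1.540046621070536 [-0.0001 -0.0002 -1.    ]
```

Call:
step_arm --targets '[{"tx": 0, "ty": 0, "tz": 0, "ax": 0, "ay": 0, "az": 0.08, "grip": 255}, {"tx": 0, "ty": 0, "tz": 0, "ax": 0, "ay": 0, "az": 0.08, "grip": 255}, {"tx": 0, "ty": 0, "tz": 0, "ax": 0, "ay": 0, "az": 0, "grip": 255}]'

```text
t: 12.45
tool_pos: [0.4951, 0.0967, 0.1687]
orientation: [2.422, 2.001, 0.0]
force: [1.3, 0.4, 2.5]
opening: 0.054
```

```bash
python3 look.py 14
```

```text
12.45 [0.4951 0.0967 0.1687] q [ 0.0911 -0.0908  1.83    0.0001  1.4023  0.2811] F [1.2904 0.3594 2.5239] T [-0.0168 -0.1562 -0.0447] op 0.053959191999303865 yaw 1.38085237405885 [ 0.0001  0.0001 -1.    ]
```

Anticlockwise stops dead at 0.76 N m, while clockwise turns freely at about 0.04 N m, so the wide tank is left-handed. Continuing clockwise.

Call:
step_arm --targets '[{"tx": 0, "ty": 0, "tz": 0, "ax": 0, "ay": 0, "az": 0.12, "grip": 255}, {"tx": 0, "ty": 0, "tz": 0, "ax": 0, "ay": 0, "az": 0.12, "grip": 255}, {"tx": 0, "ty": 0, "tz": 0, "ax": 0, "ay": 0, "az": 0.12, "grip": 255}, {"tx": 0, "ty": 0, "tz": 0, "ax": 0, "ay": 0, "az": 0.12, "grip": 255}, {"tx": 0, "ty": 0, "tz": 0, "ax": 0, "ay": 0, "az": 0.12, "grip": 255}, {"tx": 0, "ty": 0, "tz": 0, "ax": 0, "ay": 0, "az": 0.12, "grip": 255}, {"tx": 0, "ty": 0, "tz": 0, "ax": 0, "ay": 0, "az": 0, "grip": 255}]'

```text
t: 13.15
tool_pos: [0.495, 0.0967, 0.1687]
orientation: [-2.971, -1.02, -0.0]
force: [0.9, -0.1, 2.0]
opening: 0.0534
```

```bash
python3 look.py 15
```

```text
13.15 [0.495  0.0967 0.1687] q [ 0.0911 -0.0908  1.83    0.0001  1.4023  1.0003] F [ 0.9236 -0.147   2.0467] T [ 0.0191 -0.0836  0.0157] op 0.053402039993879644 yaw 0.6615802945007644 [ 0.0001  0.0001 -1.    ]
```

Call:
step_arm --targets '[{"tx": 0, "ty": 0, "tz": 0, "ax": 0, "ay": 0, "az": 0.12, "grip": 255}, {"tx": 0, "ty": 0, "tz": 0, "ax": 0, "ay": 0, "az": 0.12, "grip": 255}, {"tx": 0, "ty": 0, "tz": 0, "ax": 0, "ay": 0, "az": 0.12, "grip": 255}, {"tx": 0, "ty": 0, "tz": 0, "ax": 0, "ay": 0, "az": 0.12, "grip": 255}, {"tx": 0, "ty": 0, "tz": 0, "ax": 0, "ay": 0, "az": 0.12, "grip": 255}, {"tx": 0, "ty": 0, "tz": 0, "ax": 0, "ay": 0, "az": 0.12, "grip": 255}, {"tx": 0, "ty": 0, "tz": 0, "ax": 0, "ay": 0, "az": 0, "grip": 255}]'

```text
t: 13.85
tool_pos: [0.495, 0.0968, 0.1688]
orientation: [-3.14, 0.089, -0.0]
force: [0.2, -0.6, 2.3]
opening: 0.0538
```

```bash
python3 look.py 16 side
```

```text
13.9 [0.495  0.0967 0.1687] q [ 0.0912 -0.0908  1.83    0.0001  1.4023  1.7152] F [-1.0335  0.4994  3.3946] T [ 0.1258  0.1188 -0.0288] op 0.053843057425559296 yaw -0.05320072258505927 [ 0.0001  0.0001 -1.    ]
```

View pics/side16.png

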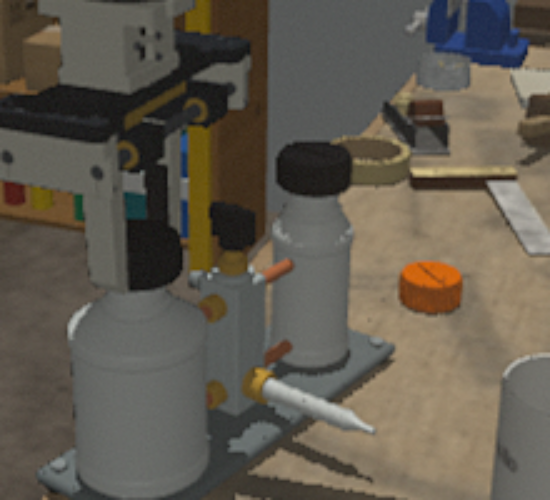

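The turn is about 1.75 rad so far. I'll try a gentle lift now.

Call:
step_arm --targets '[{"tx": 0, "ty": 0, "tz": -1.5, "ax": 0, "ay": 0, "az": 0, "grip": 255}, {"tx": 0, "ty": 0, "tz": -1.5, "ax": 0, "ay": 0, "az": 0, "grip": 255}, {"tx": 0, "ty": 0, "tz": -1.5, "ax": 0, "ay": 0, "az": 0, "grip": 255}, {"tx": 0, "ty": 0, "tz": -1.5, "ax": 0, "ay": 0, "az": 0, "grip": 255}, {"tx": 0, "ty": 0, "tz": 0, "ax": 0, "ay": 0, "az": 0, "grip": 255}]'

```text
t: 14.4
tool_pos: [0.495, 0.0966, 0.1748]
orientation: [3.14, -0.094, -0.0]
force: [0.3, 0.1, -1.1]
opening: 0.0535
```

```bash
python3 look.py 17 side
```

```text
14.45 [0.495  0.0966 0.1747] q [ 0.0911 -0.0955  1.8233 -0.0001  1.414   1.7216] F [-1.0238  0.6581 -1.7604] T [ 0.0278  0.0097 -0.0064] op 0.054001672843667255 yaw -0.05966611110543755 [-0.0002 -0.0001 -1.    ]
```

View pics/side17.png

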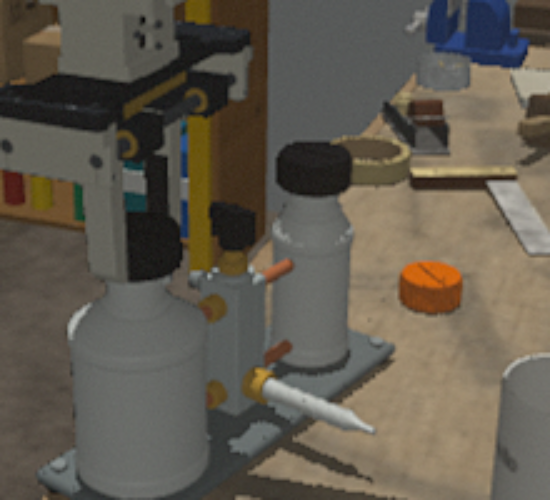

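The cap rose 6 mm (its lower edge went from row 285 to 277) and the force is only about its own weight, so it's free. Lifting to about 100 mm.

Call:
step_arm --targets '[{"tx": 0, "ty": 0, "tz": -3, "ax": 0, "ay": 0, "az": 0, "grip": 255}, {"tx": 0, "ty": 0, "tz": -5, "ax": 0, "ay": 0, "az": 0, "grip": 255}, {"tx": 0, "ty": 0, "tz": -6, "ax": 0, "ay": 0, "az": 0, "grip": 255}, {"tx": 0, "ty": 0, "tz": -8, "ax": 0, "ay": 0, "az": 0, "grip": 255}, {"tx": 0, "ty": 0, "tz": -10, "ax": 0, "ay": 0, "az": 0, "grip": 255}, {"tx": 0, "ty": 0, "tz": -12, "ax": 0, "ay": 0, "az": 0, "grip": 255}, {"tx": 0, "ty": 0, "tz": -12, "ax": 0, "ay": 0, "az": 0, "grip": 255}, {"tx": 0, "ty": 0, "tz": -12, "ax": 0, "ay": 0, "az": 0, "grip": 255}, {"tx": 0, "ty": 0, "tz": -12, "ax": 0, "ay": 0, "az": 0, "grip": 255}, {"tx": 0, "ty": 0, "tz": -8, "ax": 0, "ay": 0, "az": 0, "grip": 255}, {"tx": 0, "ty": 0, "tz": -4, "ax": 0, "ay": 0, "az": 0, "grip": 255}, {"tx": 0, "ty": 0, "tz": 0, "ax": 0, "ay": 0, "az": 0, "grip": 255}, {"tx": 0, "ty": 0, "tz": 0, "ax": 0, "ay": 0, "az": 0, "grip": 255}, {"tx": 0, "ty": 0, "tz": 0, "ax": 0, "ay": 0, "az": 0, "grip": 255}]'

```text
t: 15.85
tool_pos: [0.4947, 0.0966, 0.2658]
orientation: [3.14, -0.095, -0.002]
force: [-0.0, 0.3, -1.6]
opening: 0.0536
```

```bash
python3 look.py 18 side top
```

```text
15.95 [0.4947 0.0966 0.266 ] q [ 0.0911 -0.1422  1.6994  0.      1.5856  1.7221] F [ 0.3059  0.5012 -1.6508] T [0.0381 0.0846 0.0186] op 0.0537662318210446 yaw -0.06020771984365075 [-0.0011 -0.0001 -1.    ]
```

View pics/side18.png

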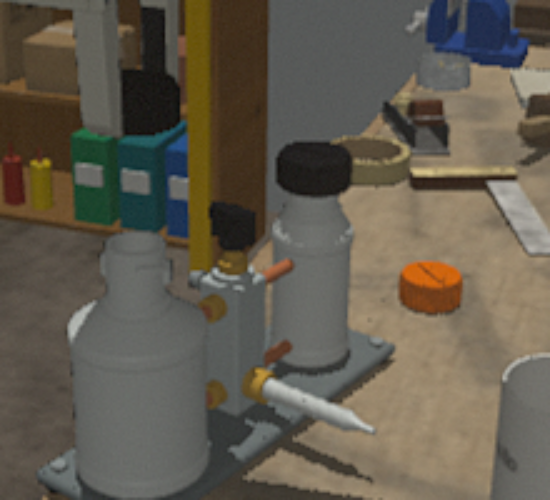

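View pics/top18.png

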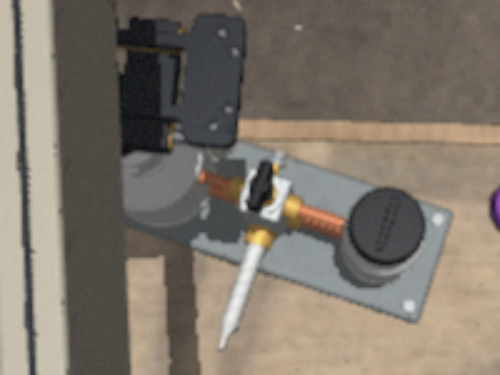

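Call:
step_arm --targets '[{"tx": 0, "ty": 0, "tz": -4, "ax": 0, "ay": 0, "az": 0, "grip": 255}, {"tx": 0, "ty": 0, "tz": -4, "ax": 0, "ay": 0, "az": 0, "grip": 255}, {"tx": 0, "ty": 0, "tz": 0, "ax": 0, "ay": 0, "az": 0, "grip": 255}, {"tx": 0, "ty": 0, "tz": 0, "ax": 0, "ay": 0, "az": 0, "grip": 255}, {"tx": 0, "ty": 0, "tz": 0, "ax": 0, "ay": 0, "az": 0, "grip": 255}]'

```text
t: 16.45
tool_pos: [0.495, 0.0966, 0.2746]
orientation: [-3.14, 0.095, 0.0]
force: [-0.3, 1.0, -1.2]
opening: 0.0534
```

```bash
python3 look.py 19; python3 -c "
from plant import robot
print(robot.close_job())"; python3 look.py 20 side
```

```text
16.45 [0.495  0.0966 0.2746] q [ 0.0911 -0.1446  1.686   0.      1.6003  1.7221] F [-0.312   0.9907 -1.1954] T [ 0.0272  0.011  -0.012 ] op 0.053359325269883115 yaw -0.06018479743815226 [-0.0001  0.     -1.    ]
the job is handed in; nothing more can be done
None
the job is handed in; nothing more can be done
```

The wide tank is open and the job was handed in at about 16.5 s. The arm is still holding its cap level, about 10 cm straight above the neck.

- **Vent knob:** I twisted it anticlockwise through about 1.27 rad of tool turn, until the torque jumped to 0.34 N m at the stop. I then let go, and the pictures showed it back at rest.
- **Thread:** the wide tank's neck is the left-handed one. Anticlockwise, the cap met firm resistance at 0.76 N m; clockwise, it turned freely at about 0.04 N m. After about 1.75 rad it lifted off with no more than its own weight on the wrist.
- **Last checks:**
  - The cap is gripped at 53–54 mm opening, raised about 105 mm from where it was screwed on.
  - The wrist force is about 1–2 N, consistent with just the cap's weight.
  - The narrow tank's cap and the knob look unmoved in the last pictures, taken just before the final 8 mm raise.
- **Failures and gaps:**
  - My first move call was refused because its rows lacked some keys; nothing moved.
  - A picture I tried to take after handing in was not available, so the final hold is confirmed only by the readings just before it.
  - The two cameras disagreed by about 5 mm on positions, so I used values between them; centring forces at both grasps were small.

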